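# Close a profile spot down for its travel case

## Robot

A 7-joint arm with a two-finger parallel gripper is mounted at the origin on the work surface. World frame = base frame: x ahead of the robot, y to its left, z up, the work surface at z = 0. Lengths are in m, angles in rad, forces in N, time in s.
With the tool pointing down it reaches from about 0.4 to 0.9 m from the base axis. Payload 5.6 kg.
Tool frame: the origin (TCP) lies on the centre line of the jaws, within the pads' length; the fingertips stand manip.nose_length ahead of it and the grasp point (between the pads) lies 8 mm behind it (manip.nose_length is the distance from the TCP to the fingertips, in m); z points along the fingers, y is the direction in which the jaws open and shut (so a half turn about z gives the same grasp; the last joint's range is limited). The gripper opens to 92 mm and grips with 3 to 60 N. Pads are 20 mm wide; open, the fingers measure 128 mm over their backs; the gripper's body (75 mm by 189 mm) begins 69 mm behind the grasp point.
Start: joints at [-1.255, 0.468, -0.012, 1.603, 0.006, 1.071, -0.056], TCP at [0.228, 0.609, 0.2] pointing down, gripper open.
Joint ranges: [-2.53, 2.53], [-0.31, 2.02], [-1.57, 1.55], [0.28, 2.44], [-1.29, 4.43], [0.15, 1.84], [-2.92, 2.92]. Speed limits (rad/s): [2.57, 2.57, 3.14, 3.14, 3.14, 3.14, 3.14].

## Interface

Orientations are given as a rotation vector (axis times angle).
In Python, from plant import manip gives the robot as it stands.
- The arm moves only by the tool step_arm, never from a script. Its argument "series" is a list that holds one entry, the list of rows, each a list of 4 numbers: the shift along the tool's x, y, z in cm, then the turn about the tool's z in degrees. In form: [[[x, y, z, spin], ...]]. A call has exactly 8 rows; each row is the pose to reach, as a shift and turn from the pose commanded when the call began, along the tool's axes at that moment; what a row does not reach only later rows make up. A row lasts 1/8 s, in which the tool goes at most 62.5 mm and 10.7 degrees, less where a joint would pass 70% of its speed; a pose out of reach is approached as far as the arm can. A call with a gripper value outside its range is refused whole. "jaw" is the opening in per cent of the stroke, from 0 (shut) to 100 (fully open), set as the call begins (left out, the last holds). The fingers move at their own pace and stop on an object; the grip force is fixed at half the most. Time passes only in rows, so rows that repeat a pose let the fingers close, or fill a call up. It gives the time, the measured TCP pose, the force and the opening at its end, in the units of the state.
- manip.state(): the state, without advancing time (a new reading comes with each control period).
- manip.snapshot(name): name is "side" or "top" or "wrist"; returns a dict with "color" (400x640x3 uint8, red, green, blue), "fovy" (degrees; the focal length in pixels is half the picture's height over the tangent of half this angle, whatever the lens; pixels are square), "cx", "cy" (the principal point, pixels), "D" ([k1, k2, p1, p2, k3] as OpenCV has them; the pictures are not rectified), "cam_to_world" (4x4, takes a point from camera to world coordinates); the wrist camera has in their place "T_tool_cam" (4x4, takes a point from camera to tool coordinates, whose origin is the TCP and whose axes are the flange's). Camera axes: x right, y down, z forward; pixel columns grow to the right and rows downward; lengths in m; the calibration is good to about 2 mm. A picture is of the moment at which its call begins: read the wrist's pose just before it. There is no depth.
- manip.finish_job(): hands the job in, once; it reports no verdict.
The state is a dict: "time_s": time; "joint_pos": joint angles; "dq": joint speeds; "tau": joint torques, N m; "eef_pos": TCP position; "orientation": TCP orientation; "force": force on the tool from outside, world axes, zero at the start; "torque": the same for the moment, N m; "finger_gap": opening from 0.0 (shut) to 1.0 (fully open).
Only numpy, scipy, OpenCV 4.12 (cv2) and the standard library are available. Lean on these libraries where they do the work, as an engineer would, in place of code of your own. Each camera call takes 0.05 s, during which the arm holds its last target. There are 200 camera calls.

## Task

The profile spot on the bench has to go back into its travel case. Push its top framing shutter (brown grip) down until it is fully in, and slide the orange focus knob back along its slot, away from the lens front, to the end stop so that the lens tube is fully home in the barrel. Leave the other things on the bench where they are.

Things in the scene. Friction and masses are not known exactly. Their poses are not given: they have to be found in the camera images.
- lantern: Black profile spot (stage lantern), fixed on the bench on its splayed yoke. Origin on the bench under the optical axis, which is 150 mm up; x level, towards the lens front. Along x: finned lamp house -260 to -85 mm (146 wide, top at 223 mm; rear bar handle to -293), gate -85 to -35 (see point), barrel -36 to 100 (129 across) with a flat slotted guide 36 mm wide on top, its top at 219 mm.
- gate_top (a point): Centre of the top of the shutter gate: a grey-black block 155 mm wide, 50 mm long, at x = -60 mm, y = 0 in the lantern's frame, 227.5 mm above the bench. Its side and bottom shutters are already in: their black grips reach 104 mm to either side. The yoke's tilt locks reach 118 mm to either side at x = -115 mm.
- lens_tube (a joint): How far the lens tube stands out of the barrel, m: 0 = fully home (knob at the rear end of its slot, towards the gate), 0.060 = fully out. It carries the focus knob and the black 150 mm square colour-frame holder in front (x = 103 to 123 mm when home, top at 225 mm). About 4 N of friction; stays where it is left; hard stop at each end.
- focus_knob (a point): Centre of the top face of the orange round focus knob: 28 mm in diameter, 27 mm tall (223 to 250 mm above the bench), upright on a thin stem in the slot of the guide, 4 mm clear above the guide. Moves with the lens tube along the lantern's x: at x = 5 mm, y = 0 in the lantern's frame when home, x = 65 mm when fully out.
- shutter (a joint): How far the top framing shutter stands pulled out upwards, in m: 0 = fully in (its grip 2 mm above the top of the gate), 0.040 = fully out. About 3.5 N of friction, stays where it is left, hard stop at each end.
- shutter_top (a point): Centre of the top edge of the shutter's brown fibre grip: 46 mm wide (along the lantern's y), 9 mm thick (along the lantern's x), 24 mm tall, on a thin steel blade. At x = -60 mm, y = 0 in the lantern's frame; 253.5 mm above the bench when the shutter is fully in, up to 293.5 mm when out.
- paint_jar: Blue paint jar with a red lid, 68 mm across, 85 mm tall, upright, loose; origin at the centre of its underside. To be left alone.
- tape_roll: Roll of black cloth tape lying flat, 112 mm across, 48 mm tall, loose; origin at the centre of its underside. To be left alone.
- hook_clamp: Aluminium hook clamp lying on its side, about 95 mm by 85 mm, 24 mm tall, loose; origin on the bench under the hook's centre. To be left alone.

How it is judged:
By the outcome, as a careful person would: the job done as asked, in the order asked, and still so for the second after the job is handed in, with the robot touching nothing.
It also fails if it takes over 38 s, if anything falls off the work surface, if the arm or the gripper's body presses on something with over 40 N, if the wrist force passes 120 N, or if a joint passes its speed limit or range.

## Working session

There is one attempt and no reset: what is moved stays moved. The work goes in short steps, Python scripts to look and compute and a tool call to move; the robot and the scene stay as the last step left them, time stands still between calls to the robot, and variables do not carry over. Pictures are saved under pics/ and viewed, about 8 in all and at most 12, crops included, and the job is handed in when it is done.

Besides the shell and the picture viewer there is one more tool, called by a JSON object that holds its "method" and its "body". step_arm: Moves the arm, as the interface text tells. Its arguments: {"type":"object","properties":{"series":{"type":"array"},"jaw":{"type":"number"}},"required":["series"]}

```bash
mkdir -p pics; ls; cat > h.py <<'E'
import numpy as np, cv2, pickle
from scipy.spatial.transform import Rotation as R
from plant import manip
def snap(n,f):
    st=manip.state(); s=manip.snapshot(n)
    T=np.eye(4); T[:3,:3]=R.from_rotvec(st["orientation"]).as_matrix(); T[:3,3]=st["eef_pos"]
    s["M"]=T@s["T_tool_cam"] if "T_tool_cam" in s else np.array(s["cam_to_world"])
    h=s["color"].shape[0]; fl=h/2/np.tan(np.radians(s["fovy"])/2)
    s["K"]=np.array([[fl,0,s["cx"]],[0,fl,s["cy"]],[0,0,1.]])
    cv2.imwrite(f"pics/{f}.png",s["color"][:,:,::-1]); pickle.dump(s,open(f"pics/{f}.pkl","wb")); return s
def load(f): return pickle.load(open(f"pics/{f}.pkl","rb"))
def ray(s,p):
    q=cv2.undistortPoints(np.array([[p]],float),s["K"],np.array(s["D"],float))[0,0]
    d=s["M"][:3,:3]@np.array([q[0],q[1],1]); return s["M"][:3,3],d/np.linalg.norm(d)
def onz(s,p,z):
    o,d=ray(s,p); return o+d*(z-o[2])/d[2]
def tri(a,p,b,q):
    o1,d1=ray(a,p);o2,d2=ray(b,q)
    t=np.linalg.lstsq(np.c_[d1,-d2],o2-o1,rcond=None)[0]
    u,v=o1+t[0]*d1,o2+t[1]*d2; return (u+v)/2,np.linalg.norm(u-v)
def proj(s,P):
    W=np.linalg.inv(s["M"]); return cv2.projectPoints(np.atleast_2d(P).astype(float),cv2.Rodrigues(W[:3,:3])[0],W[:3,3],s["K"],np.array(s["D"],float))[0][:,0]
E
python3 - <<'E'
from h import *
print(manip.state(), manip.nose_length)
a=snap("top","t0");b=snap("side","s0")
print(a["M"].round(3),b["M"].round(3),a["fovy"],a["D"])
cv2.imwrite("pics/both.png",np.vstack([cv2.resize(x["color"][:,:,::-1],(480,300)) for x in (a,b)]))
E
```

```text
pics
{'time_s': 0.0, 'joint_pos': array([-1.25501917,  0.46839505, -0.01159135,  1.60363892,  0.00601913,
        1.07141011, -0.05630811]), 'dq': array([ 0.0004726 ,  0.00125467, -0.00053973, -0.0004229 ,  0.00017501,
       -0.00051262, -0.00038871]), 'tau': array([-1.23781032e-03, -5.20569742e+01, -1.24768959e-02, -2.43747264e+01,
       -5.65382454e-02,  1.72994589e-02,  1.43123139e-04]), 'eef_pos': array([0.2280951 , 0.60799646, 0.19942246]), 'orientation': array([-5.60629099e-01, -3.09098298e+00,  2.84102267e-03]), 'force': array([-0.38443784, -0.05954791, -0.31667625]), 'torque': array([-0.01860476,  0.04491853,  0.00565319]), 'finger_gap': 1.0023454783894685} 0.011
[[-0.014 -0.999  0.045  0.561]
 [-1.     0.014  0.002 -0.023]
 [-0.002 -0.045 -0.999  0.939]
 [ 0.     0.     0.     1.   ]] [[ 0.831  0.53  -0.171  0.741]
 [ 0.557 -0.791  0.254 -0.203]
 [-0.001 -0.306 -0.952  0.88 ]
 [ 0.     0.     0.     1.   ]] 50.881336725338095 [-0.0627152  0.         0.         0.         0.       ]
```

View pics/t0.png

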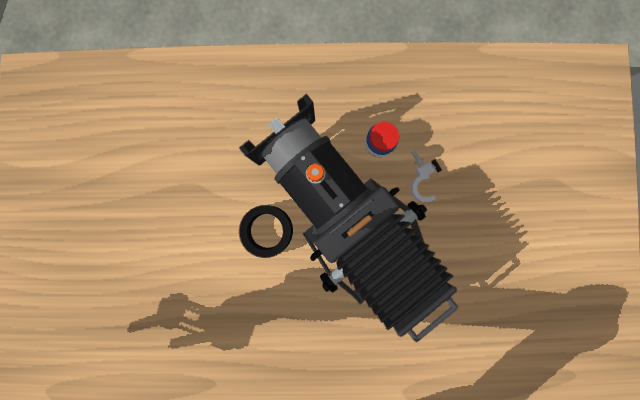

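View pics/s0.png

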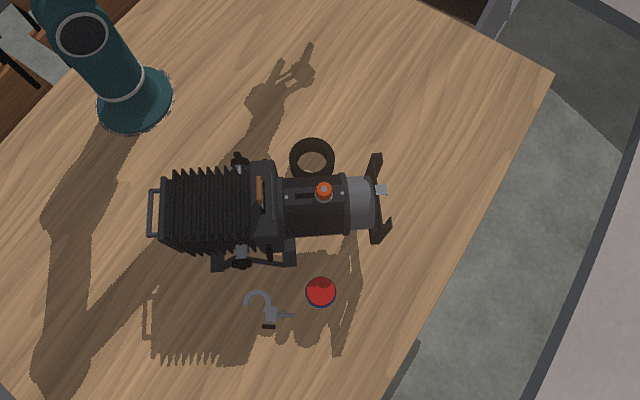

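The top view shows the knob at about (315,173) and the grip at about (358,225). The side view shows them at (324,190) and (260,190). Next I'll mask and triangulate both.

```bash
python3 - <<'E'
from h import *
a=load("t0");b=load("s0")
def cen(s,w,lo,hi):
    x0,x1,y0,y1=w; hsv=cv2.cvtColor(s["color"],cv2.COLOR_RGB2HSV)[y0:y1,x0:x1]
    m=cv2.inRange(hsv,lo,hi); n,l,st,c=cv2.connectedComponentsWithStats(m); i=1+np.argmax(st[1:,4])
    ys,xs=np.where(l==i); r=cv2.minAreaRect(np.c_[xs,ys].astype(np.float32)); print(st[i],r)
    return np.array(r[0])+[x0,y0],cv2.boxPoints(r)+[x0,y0]
O=((3,150,90),(18,255,255)); B=((8,80,60),(25,255,255))
ka,_=cen(a,(300,332,158,190),*O); kb,_=cen(b,(310,340,176,203),*O)
ga,ba=cen(a,(340,376,208,242),*B); gb,bb=cen(b,(250,270,170,210),*B)
print("px",ka,kb,ga,gb)
K=tri(a,ka,b,kb);G=tri(a,ga,b,gb);print("knob",K,"grip",G)
for s,k,g in((a,ka,ga),(b,kb,gb)): print(onz(s,k,.25),[onz(s,g,z).round(4) for z in(.2535,.2735,.2935)])
print(ba,[onz(a,p,.2835).round(4) for p in ba]); print(bb)
v=K[0]-G[0];print(np.degrees(np.arctan2(v[1],v[0])),np.hypot(*v[:2]))
def cr(s,c):
    x,y=map(int,c); return cv2.resize(s["color"][y-45:y+45,x-60:x+60,::-1],(600,450),interpolation=2)
cv2.imwrite("pics/c.png",cv2.resize(np.hstack([cr(a,(ka+ga)/2),cr(b,(kb+gb)/2)]),(800,300)))
E
```

```text
[  7   5  17  19 198] ((15.0, 14.0), (18.0, 16.0), 90.0)
[  6   6  16  18 186] ((13.5, 14.5), (17.0, 15.0), 90.0)
[  7   7  25  21 190] ((18.876235961914062, 17.237621307373047), (6.82489538192749, 29.199296951293945), 50.710594177246094)
[  6   6   7  28 165] ((9.0, 19.5), (27.0, 6.0), 90.0)
px [315. 172.] [323.5 190.5] [358.87623596 225.23762131] [259.  189.5]
knob (array([ 0.62758541, -0.00739485,  0.24081939]), np.float64(0.0018985581416790678)) grip (array([ 0.5390654 , -0.0765945 ,  0.26939748]), np.float64(0.0017245532699469838))
[ 0.62738153 -0.00694786  0.25      ] [array([ 0.5392, -0.0772,  0.2535]), array([ 0.5398, -0.0756,  0.2735]), array([ 0.5404, -0.0741,  0.2935])]
[ 0.62856213 -0.01088362  0.25      ] [array([ 0.5332, -0.0739,  0.2535]), array([ 0.5398, -0.0781,  0.2735]), array([ 0.5464, -0.0822,  0.2935])]
[[345.4158411  231.84158134]
 [368.01484871 213.3514843 ]
 [372.33663177 218.63366127]
 [349.73762321 237.12375832]] [array([ 0.5302, -0.0538,  0.2835]), array([ 0.5584, -0.0894,  0.2835]), array([ 0.55  , -0.096 ,  0.2835]), array([ 0.5219, -0.0603,  0.2835])]
[[256. 176.]
 [262. 176.]
 [262. 203.]
 [256. 203.]]
38.016172694656305 0.11235828272978773
```

View pics/c.png

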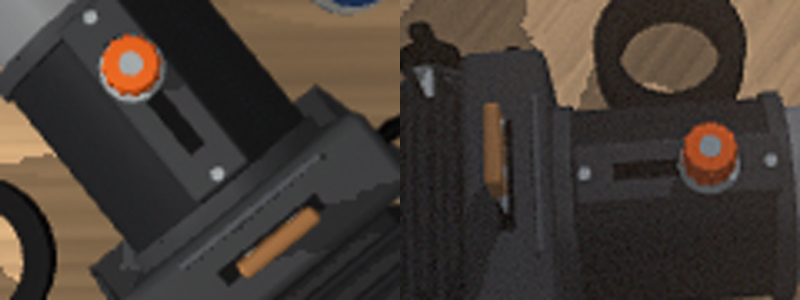

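The crops show the grip standing above the gate slot and the knob near the front of its slot. The points fit the geometry: the knob is about 112 mm from the grip (0.047 m out), and the lantern yaw is about 38°. Both jobs can be done with shut fingers and tool y across the lantern.

```bash
cat >> h.py <<'E'
def go(P,yaw=None):
    st=manip.state(); Q=R.from_rotvec(st["orientation"]).as_matrix()
    d=Q.T@(np.array(P)-st["eef_pos"])*100
    a=np.degrees(np.arctan2(Q[1,0],Q[0,0])); s=0 if yaw is None else -((yaw-a+180)%360-180)
    print("t",round(st["time_s"],2),"pos",st["eef_pos"].round(4),"yaw",a.round(2),"tilt",Q[:,2].round(4),"F",st["force"].round(1),"gap",round(st["finger_gap"],3),"-> cm",d.round(2),"spin",round(s,1))
E
python3 -c "
from h import *
go([.539,-.0765,.37],218.2); go([.228,.608,.37])"
```

```text
t 0.1 pos [0.2281 0.6081 0.1995] yaw 159.44 tilt [-5.0e-04 -1.5e-03 -1.0e+00] F [-0.6  0.8 -0.1] gap 1.001 -> cm [-53.15 -53.2  -16.96] spin -58.8
t 0.1 pos [0.2281 0.6081 0.1995] yaw 159.44 tilt [-5.0e-04 -1.5e-03 -1.0e+00] F [-0.6  0.8 -0.1] gap 1.001 -> cm [ 1.000e-02 -4.000e-02 -1.705e+01] spin 0
```

{"method": "step_arm", "body": {"series": [[[0,0,-6,0],[0,0,-12,0],[0,0,-17,0],[-3.5,-3.5,-17,-8],[-7,-7,-17,-16],[-10.5,-10.5,-17,-24],[-14,-14,-17,-32],[-17.5,-17.5,-17,-40]]], "jaw": 0}}

```text
time_s: 1.1
eef_pos: [0.3311, 0.3815, 0.3701]
orientation: [0.537, -3.095, 0.001]
force: [0.7, 0.4, 0.3]
finger_gap: 0.153
```

```bash
python3 -c "
from h import *
go([.539,-.0765,.37],218.2)"
```

```text
t 1.1 pos [0.3311 0.3815 0.3701] yaw -160.3 tilt [-2.e-04 -4.e-04 -1.e+00] F [0.7 0.4 0.3] gap 0.153 -> cm [-4.130e+00 -5.013e+01  2.000e-02] spin -18.5
```

{"method": "step_arm", "body": {"series": [[[-0.4,-5,0,-6],[-0.8,-10,0,-12],[-1.2,-15,0,-18],[-1.7,-20,0,-18.5],[-2.1,-25,0,-18.5],[-2.5,-30,0,-18.5],[-2.9,-35,0,-18.5],[-3.3,-40,0,-18.5]]]}}

```text
time_s: 2.1
eef_pos: [0.4951, 0.0155, 0.3702]
orientation: [1.022, -2.971, -0.0]
force: [1.1, 1.1, -0.5]
finger_gap: 0.006
```

```bash
python3 -c "
from h import *
go([.539,-.0765,.37],218.2)"
```

```text
t 2.1 pos [0.4951 0.0155 0.3702] yaw -142.05 tilt [-1.e-04  2.e-04 -1.e+00] F [ 1.1  1.1 -0.5] gap 0.006 -> cm [ 2.2  -9.96  0.02] spin -0.2
```

{"method": "step_arm", "body": {"series": [[[0.6,-3,0,0],[1.2,-6,0,0],[1.8,-9,0,0],[2.2,-10,0,0],[2.2,-10,0,0],[2.2,-10,0,0],[2.2,-10,0,0],[2.2,-10,0,0]]]}}

```text
time_s: 3.1
eef_pos: [0.539, -0.0746, 0.3705]
orientation: [-1.023, 2.97, 0.0]
force: [-0.7, 0.1, -0.1]
finger_gap: 0.005
```

```bash
python3 - <<'E'
from h import *
go([.539,-.0765,.37],218.2)
w=snap("wrist","w1"); print(w["M"].round(3)); st=manip.state()
tip=st["eef_pos"]-[0,0,.011]
print("tip px",proj(w,tip),"grip px z.27/.28",proj(w,[[.539,-.0765,.27],[.539,-.0765,.28]]),"knob",proj(w,[.6275,-.0085,.25]))
E
```

```text
t 3.1 pos [ 0.539  -0.0746  0.3705] yaw -142.0 tilt [ 3.e-04  4.e-04 -1.e+00] F [-0.7  0.1 -0.1] gap 0.005 -> cm [ 0.11 -0.15  0.05] spin -0.2
[[-0.615  0.767  0.185  0.489]
 [ 0.789  0.598  0.145 -0.115]
 [ 0.     0.235 -0.972  0.555]
 [ 0.     0.     0.     1.   ]]
tip px [[317.92998223 229.01038022]] grip px z.27/.28 [[316.01319016 193.62780275]
 [315.97835606 196.36202946]] knob [[315.31909009 304.08665816]]
```

View pics/w1.png

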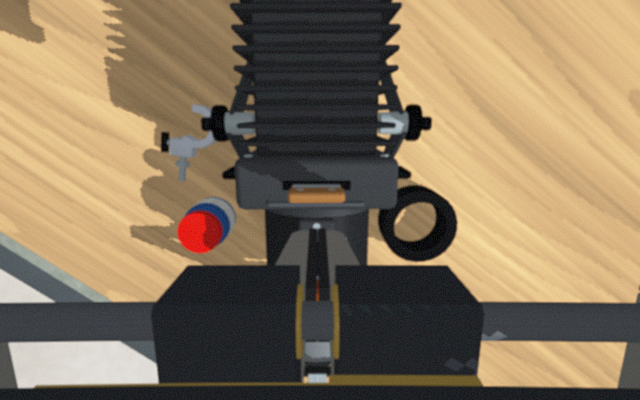

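The grip is at (316,196), within a couple of pixels of the prediction and level across the image, so the yaw is right. The fingers line up with it, and nothing stands in the way of the descent.

{"method": "step_arm", "body": {"series": [[[0.1,-0.15,2,0],[0.1,-0.15,4,0],[0.1,-0.15,6,0],[0.1,-0.15,7,0],[0.1,-0.15,7.8,0],[0.1,-0.15,8.6,0],[0.1,-0.15,9.2,0],[0.1,-0.15,9.6,0]]]}}

```text
time_s: 4.15
eef_pos: [0.5392, -0.0771, 0.2742]
orientation: [-1.021, 2.971, -0.0]
force: [-0.2, -0.4, -0.7]
finger_gap: 0.005
```

{"method": "step_arm", "body": {"series": [[[0,0,0.2,0],[0,0,0.4,0],[0,0,0.5,0],[0,0,0.6,0],[0,0,0.7,0],[0,0,0.8,0],[0,0,0.8,0],[0,0,0.8,0]]]}}

```text
time_s: 5.15
eef_pos: [0.5392, -0.0771, 0.2665]
orientation: [-1.021, 2.971, -0.0]
force: [-0.3, -0.3, 0.3]
finger_gap: 0.005
```

```bash
python3 - <<'E'
from h import *
go([.539,-.0765,.2645],218.2)
E
```

```text
t 5.15 pos [ 0.5392 -0.0771  0.2665] yaw -142.06 tilt [ 2.e-04  0.e+00 -1.e+00] F [-0.3 -0.3  0.3] gap 0.005 -> cm [-0.02  0.06  0.2 ] spin -0.3
```

No force is held now, with the tips nominally at 0.2555. I'll press on to the stop.

{"method": "step_arm", "body": {"series": [[[0,0,0.05,0],[0,0,0.1,0],[0,0,0.15,0],[0,0,0.2,0],[0,0,0.25,0],[0,0,0.3,0],[0,0,0.35,0],[0,0,0.4,0]]]}}

```text
time_s: 6.15
eef_pos: [0.5392, -0.0771, 0.2624]
orientation: [-1.021, 2.971, -0.0]
force: [-1.2, -0.0, 2.2]
finger_gap: 0.005
```

```bash
python3 - <<'E'
from h import *
go([.539,-.0765,.2645],218.2)
s=snap("side","s1");w=snap("wrist","w2")
cv2.imwrite("pics/c2.png",np.hstack([cv2.resize(s["color"][130:250,200:360,::-1],(400,300),interpolation=2),cv2.resize(w["color"][130:310,200:440,::-1],(400,300))]))
E
```

```text
t 6.15 pos [ 0.5392 -0.0771  0.2624] yaw -142.06 tilt [ 1.e-04  0.e+00 -1.e+00] F [-1.2 -0.   2.2] gap 0.005 -> cm [-0.02  0.06 -0.21] spin -0.3
```

View pics/c2.png

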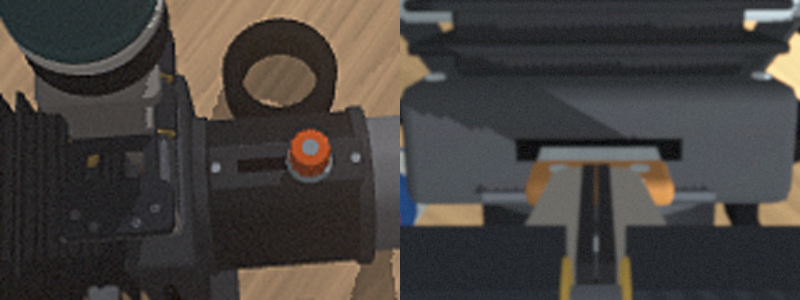

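The view is ambiguous because the grip shows at both sides of the tips. I'll project the expected edges and press a little further.

{"method": "step_arm", "body": {"series": [[[0,0,0.05,0],[0,0,0.1,0],[0,0,0.15,0],[0,0,0.2,0],[0,0,0.2,0],[0,0,0.2,0],[0,0,0.2,0],[0,0,0.2,0]]]}}

```text
time_s: 7.25
eef_pos: [0.5392, -0.0771, 0.2603]
orientation: [-1.021, 2.971, -0.0]
force: [1.0, 0.5, 1.6]
finger_gap: 0.007
```

```bash
python3 - <<'E'
from h import *
go([.539,-.0765,.2645],218.2)
w=load("w2"); T=np.array([.5392,-.0771,.2514]); u=np.array([np.cos(np.radians(38)),np.sin(np.radians(38)),0])
f=lambda p:((p-[200,130])*[400/240,300/180]+[400,0]).round()
v=np.array([-u[1],u[0],0])
for n,P in dict(tipfront=T+.01*u,tiprear=T-.01*u,tipL=T+.018*v+.01*u,gripfrontbottom=T+.0045*u-[0,0,.024],gripL=T+.0045*u+.023*v).items(): print(n,f(proj(w,P)[0]))
E
```

```text
t 7.25 pos [ 0.5392 -0.0771  0.2603] yaw -142.06 tilt [ 1.e-04 -0.e+00 -1.e+00] F [1.  0.5 1.6] gap 0.007 -> cm [-0.02  0.06 -0.42] spin -0.3
tipfront [597. 193.]
tiprear [597. 138.]
tipL [649. 193.]
gripfrontbottom [597. 157.]
gripL [663. 178.]
```

Still almost no force. I'll look closer before pushing further.

```bash
python3 - <<'E'
from h import *
w=snap("wrist","w3");s=snap("side","s3");w1=load("w1")
c=lambda s,x,y:cv2.resize(s["color"][y-38:y+37,x-50:x+50,::-1],(400,300),interpolation=2)
cv2.imwrite("pics/c3.png",np.vstack([np.hstack([c(w1,317,200),c(load("w2"),317,220)]),np.hstack([c(w,317,220),c(s,255,190)])]))
E
```

```text
(no output)
```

View pics/c3.png

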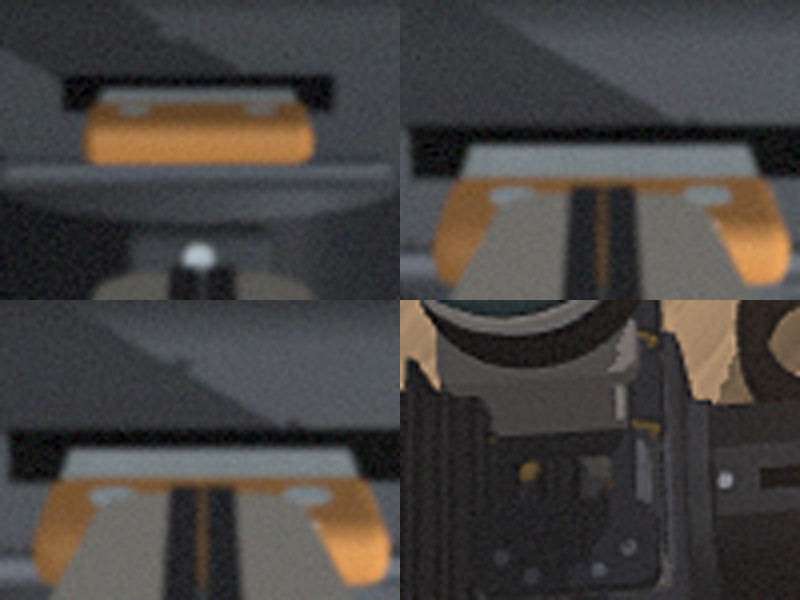

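The fingers are on top of the grip, and the steel blade is still visible below it, so the shutter isn't home yet. I'll compute heights on the blade plane.

```bash
python3 - <<'E'
from h import *
u=np.array([np.cos(np.radians(38.1)),np.sin(np.radians(38.1)),0])
for n,rows in(("w1",(200-38+22,200-38+26)),("w2",(220-38+36.25,220-38+44.5)),("w3",(220-38+37,220-38+44.5))):
    s=load(n)
    for dx in(-.004,0,.004):
        g=np.array([.539,-.0765,0])+u*dx;out=[]
        for r in rows:
            o,d=ray(s,(317,r)); out.append((o+d*((g-o)@u)/(d@u))[2].round(4))
        print(n,dx,out)
go([.539,-.0765,.2645])
E
```

```text
w1 -0.004 [np.float64(0.2492), np.float64(0.2665)]
w1 0 [np.float64(0.2286), np.float64(0.2471)]
w1 0.004 [np.float64(0.2079), np.float64(0.2276)]
w2 -0.004 [np.float64(0.2419), np.float64(0.258)]
w2 0 [np.float64(0.2284), np.float64(0.2456)]
w2 0.004 [np.float64(0.2148), np.float64(0.2331)]
w3 -0.004 [np.float64(0.2413), np.float64(0.2559)]
w3 0 [np.float64(0.2279), np.float64(0.2434)]
w3 0.004 [np.float64(0.2144), np.float64(0.231)]
t 7.35 pos [ 0.5392 -0.0771  0.2604] yaw -142.06 tilt [ 1.e-04 -0.e+00 -1.e+00] F [-0.2 -0.8  0.4] gap 0.006 -> cm [-0.02  0.06 -0.41] spin 0
```

```bash
python3 - <<'E'
from h import *
for n,xl,xr,row in(("w1",288.25,345.75,197),("w3",275.25,365,240)):
    s=load(n); print(n,"fovy",s["fovy"])
    for z in(.23,.24,.25,.26,.27,.28,.29):
        a,b=onz(s,(xl,row),z),onz(s,(xr,row),z); print(z,np.linalg.norm(a-b).round(4),((a+b)/2).round(4))
w=load("w3");M=np.linalg.inv(w["T_tool_cam"]); print(np.array(w["T_tool_cam"]).round(4))
E
```

```text
w1 fovy 58.731994747747486
0.23 0.0539 [ 0.5481 -0.0684  0.23  ]
0.24 0.0523 [ 0.5462 -0.0698  0.24  ]
0.25 0.0506 [ 0.5444 -0.0713  0.25  ]
0.26 0.0489 [ 0.5426 -0.0727  0.26  ]
0.27 0.0473 [ 0.5407 -0.0741  0.27  ]
0.28 0.0456 [ 0.5389 -0.0755  0.28  ]
0.29 0.044 [ 0.5371 -0.077   0.29  ]
w3 fovy 58.731994747747486
0.23 0.0572 [ 0.5491 -0.0678  0.23  ]
0.24 0.0546 [ 0.5463 -0.0701  0.24  ]
0.25 0.0519 [ 0.5435 -0.0724  0.25  ]
0.26 0.0492 [ 0.5407 -0.0747  0.26  ]
0.27 0.0466 [ 0.5379 -0.077   0.27  ]
0.28 0.0439 [ 0.535  -0.0793  0.28  ]
0.29 0.0412 [ 0.5322 -0.0816  0.29  ]
[[-1.000e-03 -9.721e-01 -2.345e-01  6.430e-02]
 [ 1.000e+00 -1.000e-03 -0.000e+00 -6.000e-04]
 [-2.000e-04 -2.345e-01  9.721e-01 -1.843e-01]
 [ 0.000e+00  0.000e+00  0.000e+00  1.000e+00]]
```

The estimates disagree: the view puts the grip higher than the measured tip height. I'll lift to the earlier pose and compare directly.

{"method": "step_arm", "body": {"series": [[[0,0,-1,0],[0,0,-3,0],[0,0,-5,0],[0,0,-7,0],[0,0,-9,0],[0,0,-11,0],[0,0,-11,0],[0,0,-11,0]]]}}

```text
time_s: 8.35
eef_pos: [0.5387, -0.0771, 0.3698]
orientation: [1.021, -2.97, -0.001]
force: [-0.2, 0.5, -0.5]
finger_gap: 0.007
```

```bash
python3 - <<'E'
from h import *
go([.539,-.0765,.3705])
w=snap("wrist","w4");s=snap("side","s4");w1=load("w1")
c=lambda s,x,y:cv2.resize(s["color"][y-38:y+37,x-50:x+50,::-1],(400,300),interpolation=2)
cv2.imwrite("pics/c4.png",np.vstack([np.hstack([c(w1,317,200),c(w,317,200)]),np.hstack([c(load("s0"),265,190),c(s,265,190)])]))
E
```

```text
t 8.35 pos [ 0.5387 -0.0771  0.3698] yaw -142.06 tilt [-1.e-03  1.e-04 -1.e+00] F [-0.2  0.5 -0.5] gap 0.007 -> cm [-0.06  0.03 -0.07] spin 0
```

View pics/c4.png

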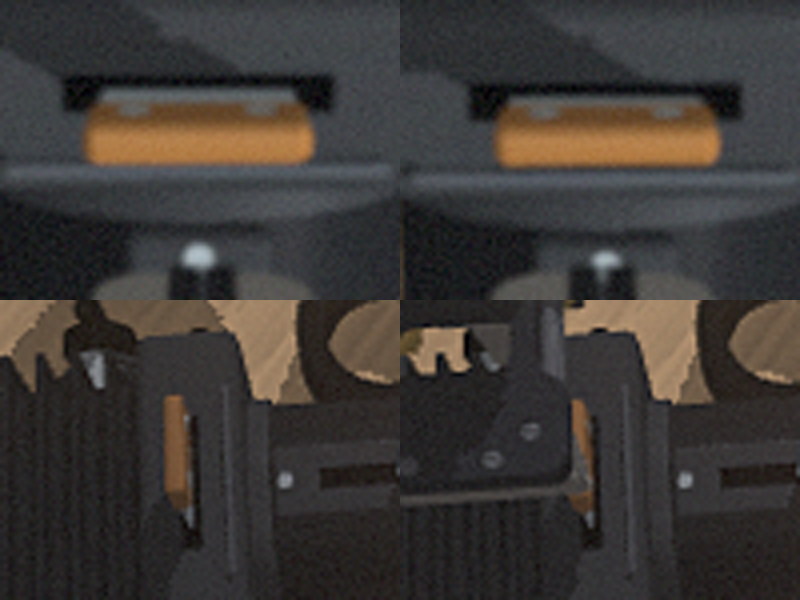

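The grip did go down, but only by about 10 mm, so the real tips seem to be higher than nominal. I'll check the fingertip against the side view.

```bash
python3 - <<'E'
from h import *
s=load("s4"); P=np.array([.5387,-.0771,.3698])
for dz in(.011,0,-.01,-.02,-.03,-.05): print(dz,proj(s,P-[0,0,dz]).round(1))
w=load("w4")
cv2.imwrite("pics/c5.png",cv2.resize(s["color"][120:240,180:340,::-1],(800,600),interpolation=2))
E
```

```text
0.011 [[250.6 169.6]]
0 [[249.4 166.7]]
-0.01 [[248.3 164. ]]
-0.02 [[247.1 161.2]]
-0.03 [[245.8 158.3]]
-0.05 [[243.2 152.1]]
```

View pics/c5.png

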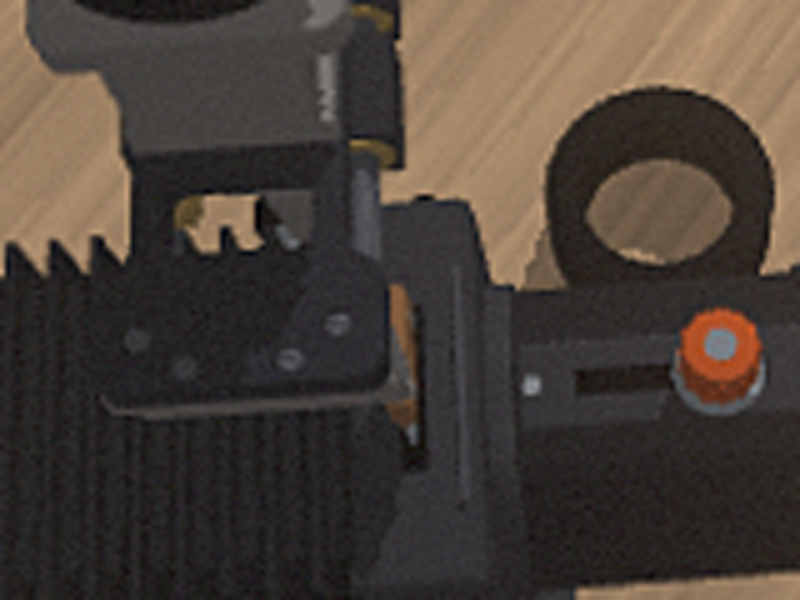

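The side view is mostly blocked by the camera bracket. I'll go back down onto the grip and press on slowly, watching the force for the stop.

{"method": "step_arm", "body": {"series": [[[0,0,2.5,0],[0,0,5,0],[0,0,7.5,0],[0,0,9.5,0],[0,0,10.5,0],[0,0,10.9,0],[0,0,11.1,0],[0,0,11.3,0]]]}}

```text
time_s: 9.45
eef_pos: [0.5392, -0.0771, 0.258]
orientation: [-1.021, 2.97, 0.0]
force: [-1.4, -0.4, 2.1]
finger_gap: 0.005
```

{"method": "step_arm", "body": {"series": [[[0,0,0.05,0],[0,0,0.1,0],[0,0,0.15,0],[0,0,0.2,0],[0,0,0.25,0],[0,0,0.3,0],[0,0,0.35,0],[0,0,0.4,0]]]}}

```text
time_s: 10.45
eef_pos: [0.5392, -0.0772, 0.2534]
orientation: [-1.021, 2.971, -0.0]
force: [-1.3, 0.7, 2.7]
finger_gap: 0.001
```

{"method": "step_arm", "body": {"series": [[[0,0,0.05,0],[0,0,0.1,0],[0,0,0.15,0],[0,0,0.2,0],[0,0,0.25,0],[0,0,0.3,0],[0,0,0.35,0],[0,0,0.4,0]]]}}

```text
time_s: 11.45
eef_pos: [0.5392, -0.0772, 0.2494]
orientation: [-1.021, 2.971, -0.0]
force: [-0.8, -0.4, 2.4]
finger_gap: 0.004
```

```bash
python3 - <<'E'
from h import *
go([.539,-.0765,.2645])
w=snap("wrist","w6")
c=lambda s,x,y:cv2.resize(s["color"][y-38:y+37,x-50:x+50,::-1],(400,300),interpolation=2)
cv2.imwrite("pics/c6.png",np.hstack([c(load("w3"),317,220),c(w,317,220)]))
E
```

```text
t 11.45 pos [ 0.5392 -0.0772  0.2494] yaw -142.07 tilt [ 0. -0. -1.] F [-0.8 -0.4  2.4] gap 0.004 -> cm [-0.03  0.06 -1.51] spin 0
```

View pics/c6.png

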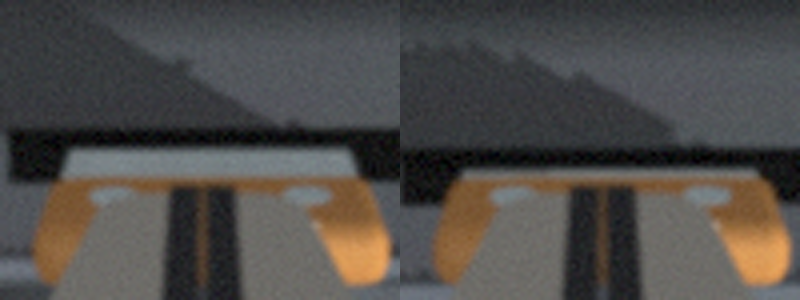

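The blade under the grip has shrunk from about 30 px to 9 px while the grip stays fixed under the tips, so the push works. A few mm remain.

{"method": "step_arm", "body": {"series": [[[0,0,0.05,0],[0,0,0.1,0],[0,0,0.15,0],[0,0,0.2,0],[0,0,0.25,0],[0,0,0.3,0],[0,0,0.35,0],[0,0,0.4,0]]]}}

```text
time_s: 12.5
eef_pos: [0.5392, -0.0771, 0.2454]
orientation: [-1.021, 2.971, -0.0]
force: [-2.3, -0.6, 2.2]
finger_gap: 0.005
```

{"method": "step_arm", "body": {"series": [[[0,0,0.05,0],[0,0,0.1,0],[0,0,0.15,0],[0,0,0.2,0],[0,0,0.25,0],[0,0,0.3,0],[0,0,0.3,0],[0,0,0.3,0]]]}}

```text
time_s: 13.5
eef_pos: [0.5392, -0.0771, 0.2423]
orientation: [-1.021, 2.971, -0.0]
force: [-1.7, -0.6, 2.0]
finger_gap: 0.004
```

```bash
python3 - <<'E'
from h import *
go([.539,-.0765,.2645])
w=snap("wrist","w7")
for n in("w3","w6","w7"):
    print(n,load(n)["color"][212:232,305].astype(int).tolist() if 0 else [tuple(p) for p in load(n)["color"][214:232,303:307].mean(1).astype(int)])
E
```

```text
t 13.5 pos [ 0.5392 -0.0771  0.2423] yaw -142.06 tilt [ 1.e-04 -0.e+00 -1.e+00] F [-1.7 -0.6  2. ] gap 0.004 -> cm [-0.02  0.06 -2.22] spin 0
w3 [(np.int64(30), np.int64(31), np.int64(33)), (np.int64(12), np.int64(14), np.int64(19)), (np.int64(13), np.int64(17), np.int64(16)), (np.int64(18), np.int64(16), np.int64(18)), (np.int64(37), np.int64(40), np.int64(43)), (np.int64(79), np.int64(85), np.int64(86)), (np.int64(111), np.int64(119), np.int64(122)), (np.int64(122), np.int64(131), np.int64(134)), (np.int64(121), np.int64(128), np.int64(131)), (np.int64(120), np.int64(128), np.int64(132)), (np.int64(120), np.int64(127), np.int64(130)), (np.int64(120), np.int64(120), np.int64(119)), (np.int64(121), np.int64(106), np.int64(92)), (np.int64(121), np.int64(91), np.int64(60)), (np.int64(120), np.int64(83), np.int64(49)), (np.int64(117), np.int64(88), np.int64(62)), (np.int64(114), np.int64(98), np.int64(85)), (np.int64(111), np.int64(106), np.int64(100))]
w6 [(np.int64(55), np.int64(58), np.int64(60)), (np.int64(56), np.int64(58), np.int64(61)), (np.int64(54), np.int64(59), np.int64(61)),
[... 774 characters left out ...]
53), np.int64(56), np.int64(60)), (np.int64(52), np.int64(56), np.int64(58)), (np.int64(53), np.int64(55), np.int64(58)), (np.int64(54), np.int64(57), np.int64(60)), (np.int64(54), np.int64(55), np.int64(58)), (np.int64(48), np.int64(53), np.int64(54)), (np.int64(37), np.int64(41), np.int64(44)), (np.int64(22), np.int64(21), np.int64(21)), (np.int64(26), np.int64(21), np.int64(18)), (np.int64(52), np.int64(40), np.int64(24)), (np.int64(90), np.int64(65), np.int64(41)), (np.int64(117), np.int64(84), np.int64(48)), (np.int64(122), np.int64(87), np.int64(53)), (np.int64(117), np.int64(91), np.int64(64)), (np.int64(113), np.int64(97), np.int64(82)), (np.int64(110), np.int64(107), np.int64(101))]
```

{"method": "step_arm", "body": {"series": [[[0,0,0.05,0],[0,0,0.1,0],[0,0,0.15,0],[0,0,0.2,0],[0,0,0.25,0],[0,0,0.3,0],[0,0,0.3,0],[0,0,0.3,0]]]}}

```text
time_s: 14.55
eef_pos: [0.5392, -0.0771, 0.2397]
orientation: [-1.021, 2.971, 0.0]
force: [-2.8, -0.7, 4.9]
finger_gap: 0.002
```

{"method": "step_arm", "body": {"series": [[[0,0,0.05,0],[0,0,0.1,0],[0,0,0.15,0],[0,0,0.15,0],[0,0,0.15,0],[0,0,0.15,0],[0,0,0.15,0],[0,0,0.15,0]]]}}

```text
time_s: 15.55
eef_pos: [0.5393, -0.0771, 0.2396]
orientation: [-1.021, 2.97, 0.001]
force: [-5.4, 0.1, 13.8]
finger_gap: 0.007
```

A firm stop: no more travel, with force rising to 14 N. I'll lift and move ahead of the knob, then check the shutter from the side, wrist and top views.

{"method": "step_arm", "body": {"series": [[[0,0,-1,0],[0,0,-4,0],[0,0,-8,0],[-3,0,-11,0],[-7,0,-11,0],[-11,0,-11,0],[-15,0,-11,0],[-15,0,-11,0]]]}}

```text
time_s: 16.55
eef_pos: [0.6588, 0.0186, 0.346]
orientation: [1.028, -2.967, -0.001]
force: [-0.7, -0.0, -0.4]
finger_gap: 0.006
```

```bash
python3 - <<'E'
from h import *
go([.539,-.0765,.2645])
w=snap("wrist","w8");s=snap("side","s8");t=snap("top","t8")
c=lambda s,x,y,k=1:cv2.resize(s["color"][y-38*k:y+37*k,x-50*k:x+50*k,::-1],(400,300),interpolation=2)
x,y=proj(w,[.539,-.0765,.25])[0].astype(int);print(x,y)
cv2.imwrite("pics/c8.png",np.vstack([np.hstack([c(load("s0"),265,190),c(s,265,190)]),np.hstack([c(t,345,210),cv2.resize(w["color"][:,:,::-1],(400,300))])]))
E
```

```text
t 16.55 pos [0.6588 0.0186 0.346 ] yaw -141.79 tilt [-0.0015  0.     -1.    ] F [-0.7 -0.  -0.4] gap 0.006 -> cm [15.29 -0.07  8.16] spin 0
316 -15
```

View pics/c8.png

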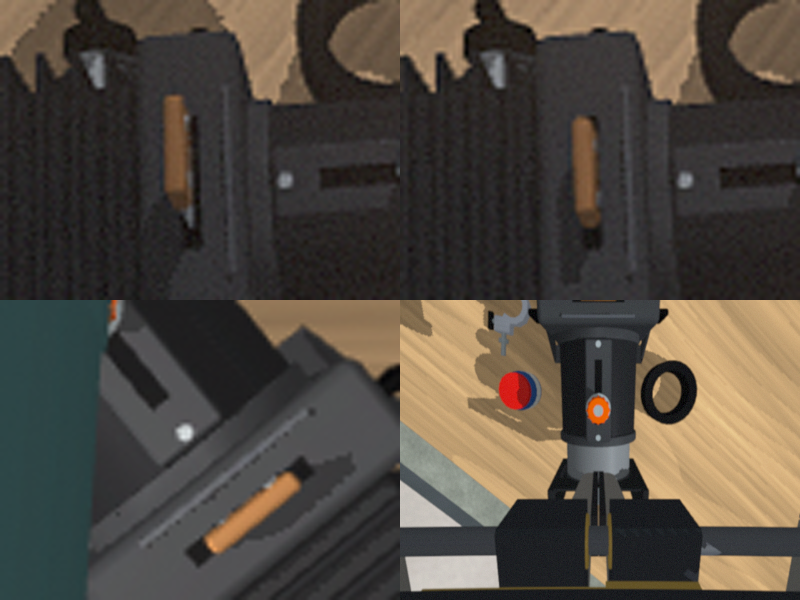

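The grip now sits in its slot in the side view, and the tips hover in front of the knob. I'll triangulate the grip height before and after.

```bash
python3 - <<'E'
from h import *
def cen(s,w,lo=(8,80,60),hi=(25,255,255)):
    x0,x1,y0,y1=w; m=cv2.inRange(cv2.cvtColor(s["color"],cv2.COLOR_RGB2HSV)[y0:y1,x0:x1],lo,hi)
    n,l,st,c=cv2.connectedComponentsWithStats(m); i=1+np.argmax(st[1:,4]); ys,xs=np.where(l==i)
    r=cv2.minAreaRect(np.c_[xs,ys].astype(np.float32)); print(st[i],np.array(r[1]).round(1)); return np.array([xs.mean()+x0,ys.mean()+y0]),(st[i][:2]+[x0,y0]),st[i]
T0,T1,S0,S1=load("t0"),load("t8"),load("s0"),load("s8")
a0=cen(T0,(340,376,208,242));a1=cen(T1,(340,376,208,242));b0=cen(S0,(250,272,170,212));b1=cen(S1,(250,272,170,212))
print(a0[0],a1[0],b0[0],b1[0]); print(tri(T0,a0[0],S0,b0[0]),tri(T1,a1[0],S1,b1[0]))
w=load("w8")
k=cen(w,(290,350,230,290),(3,150,90),(18,255,255)); print("knob w",k[0],onz(w,k[0],.25),onz(w,k[0],.245))
u=np.array([np.cos(np.radians(38.1)),np.sin(np.radians(38.1))]);g=np.array([.539,-.0765])
kk=tri(w,k[0],T0,(315,172));print(kk,(kk[0][:2]-g)@u)
# predicted side px of grip top centre for s=0 and for s=.025
v=np.array([-u[1],u[0],0]); 
for e in(0,.005,.01,.025): print(e,[proj(S1,np.r_[g,.2535+e]+q*v)[0].round(1).tolist() for q in(-.023,.023)])
E
```

```text
[  7   7  25  21 190] [ 6.8 29.2]
[  6   7  24  20 176] [ 6.6 28.6]
[  6   6   7  28 165] [27.  6.]
[  8  11   7  28 161] [27.  6.]
[359.12105263 225.16315789] [357.67045455 224.76704545] [258.67878788 189.7030303 ] [260.8447205  194.45341615]
(array([ 0.53904903, -0.07711267,  0.26964965]), np.float64(0.0021245155200246175)) (array([ 0.53891734, -0.0768152 ,  0.2433203 ]), np.float64(0.0021066242546893045))Traceback (most recent call last):
  File "<stdin>", line 10, in <module>
  File "<stdin>", line 4, in cen
    return _wrapfunc(a, 'argmax', axis=axis, out=out, **kwds)
    return bound(*args, **kwds)
ValueError: attempt to get argmax of an empty sequence
```

The grip's centre has gone from z = 0.270 to 0.243, about 26 mm of travel. Fully in would put it at about 0.2415. I'll cross-check with w7 and measure the knob.

```bash
python3 - <<'E'
from h import *
u=np.array([np.cos(np.radians(38.1)),np.sin(np.radians(38.1)),0]);g=np.array([.539,-.0768,0])
w=load("w7")
for z in(.2295,.2322,.236,.240): print("w7 grip rear-bottom row if z=",z,proj(w,g-.0045*u+[0,0,z])[0].round(1))
w=load("w8"); m=cv2.inRange(cv2.cvtColor(w["color"],cv2.COLOR_RGB2HSV),(3,150,90),(18,255,255)); m[:110]=0;m[190:]=0;m[:,:290]=0;m[:,350:]=0
ys,xs=np.where(m>0);p=((xs.min()+xs.max())/2,(ys.min()+ys.max())/2);print(p,xs.min(),xs.max(),ys.min(),ys.max())
k=tri(w,p,load("t0"),(315,172));print(k,"lantern x",(k[0]-g)@u*1000-60,"lat",(k[0]-g)@np.array([-u[1],u[0],0]))
st=manip.state()["eef_pos"];print("tool lantern x",(st-g)@u*1000-60,"lat",(st-g)@np.array([-u[1],u[0],0]))
E
```

```text
w7 grip rear-bottom row if z= 0.2295 [318.8 220.9]
w7 grip rear-bottom row if z= 0.2322 [318.8 222.3]
w7 grip rear-bottom row if z= 0.236 [318.8 224.3]
w7 grip rear-bottom row if z= 0.24 [318.9 226.4]
(np.float64(316.0), np.float64(147.0)) 297 335 128 166
(array([ 0.62962258, -0.00620448,  0.22983383]), np.float64(0.0007882641770636503)) lantern x 54.87405004177094 lat -0.0003632984746551877
tool lantern x 89.04476016536833 lat -0.0012571298681560267
```

Camera precision on z is only a few mm here, but a touch test can settle it. If the tips can go lower than TCP 0.230 above the guide without contact, they really end about 14 mm above the TCP. In that case the 14 N stop was the shutter's own end stop (tips at 0.2535). I'll descend ahead of the knob.

{"method": "step_arm", "body": {"series": [[[0,0,3,0],[0,0,6,0],[0,0,8,0],[0,0,9.5,0],[0,0,10.3,0],[0,0,10.8,0],[0,0,11.2,0],[0,0,11.4,0]]]}}

```text
time_s: 17.7
eef_pos: [0.6576, 0.0151, 0.2341]
orientation: [-1.021, 2.97, -0.0]
force: [0.1, -0.4, 0.2]
finger_gap: 0.006
```

{"method": "step_arm", "body": {"series": [[[0,0,0.05,0],[0,0,0.1,0],[0,0,0.15,0],[0,0,0.2,0],[0,0,0.25,0],[0,0,0.3,0],[0,0,0.35,0],[0,0,0.4,0]]]}}

```text
time_s: 18.7
eef_pos: [0.6575, 0.0151, 0.2299]
orientation: [-1.021, 2.971, -0.0]
force: [0.6, 0.6, 0.3]
finger_gap: 0.005
```

{"method": "step_arm", "body": {"series": [[[0,0,0.1,0],[0,0,0.2,0],[0,0,0.3,0],[0,0,0.4,0],[0,0,0.5,0],[0,0,0.6,0],[0,0,0.7,0],[0,0,0.8,0]]]}}

```text
time_s: 19.7
eef_pos: [0.6575, 0.0151, 0.2218]
orientation: [-1.021, 2.971, 0.0]
force: [-0.5, -0.4, 0.1]
finger_gap: 0.004
```

```bash
python3 - <<'E'
from h import *
go([.6575,.0151,.2219])
w=snap("wrist","w9");s=snap("side","s9")
cv2.imwrite("pics/c9.png",np.hstack([cv2.resize(w["color"][100:400,140:500,::-1],(400,333)),cv2.resize(s["color"][130:255,230:380,::-1],(400,333),interpolation=2)]))
E
```

```text
t 19.7 pos [0.6575 0.0151 0.2218] yaw -142.06 tilt [ 1.e-04  0.e+00 -1.e+00] F [-0.5 -0.4  0.1] gap 0.004 -> cm [-0.   -0.   -0.01] spin 0
```

View pics/c9.png

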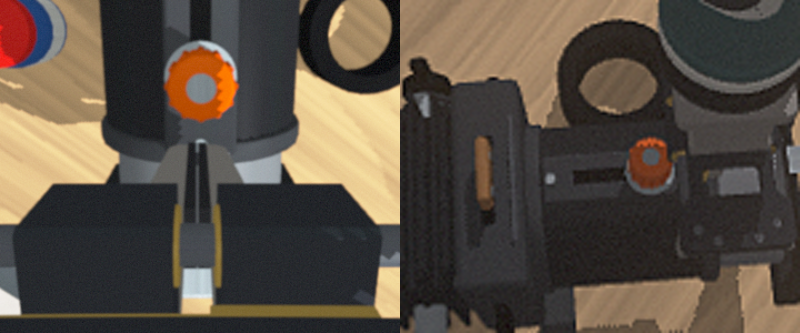

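No contact down to 0.2218, which confirms it: the real tips are now at about 0.236, well onto the knob's side and clear of the guide. The last view shows the tips ahead of the knob and centred on it. Now I'll push it home along +x of the tool.

{"method": "step_arm", "body": {"series": [[[0.8,0,0,0],[1.6,0,0,0],[2.3,0,0,0],[3,0,0,0],[3.6,0,0,0],[4.2,0,0,0],[4.7,0,0,0],[5.1,0,0,0]]]}}

```text
time_s: 20.8
eef_pos: [0.6171, -0.0165, 0.2219]
orientation: [-1.021, 2.971, -0.0]
force: [5.2, 1.5, -3.8]
finger_gap: 0.007
```

{"method": "step_arm", "body": {"series": [[[0.1,0,0,0],[0.2,0,0,0],[0.3,0,0,0],[0.4,0,0,0],[0.5,0,0,0],[0.6,0,0,0],[0.7,0,0,0],[0.8,0,0,0]]]}}

```text
time_s: 21.8
eef_pos: [0.611, -0.0213, 0.2219]
orientation: [-1.021, 2.971, -0.0]
force: [4.4, 0.8, -1.4]
finger_gap: 0.003
```

{"method": "step_arm", "body": {"series": [[[0.05,0,0,0],[0.1,0,0,0],[0.15,0,0,0],[0.2,0,0,0],[0.25,0,0,0],[0.3,0,0,0],[0.35,0,0,0],[0.4,0,0,0]]]}}

```text
time_s: 22.8
eef_pos: [0.6094, -0.0225, 0.2221]
orientation: [-1.021, 2.967, -0.0]
force: [9.1, 3.6, -4.4]
finger_gap: 0.004
```

{"method": "step_arm", "body": {"series": [[[0.05,0,0,0],[0.1,0,0,0],[0.15,0,0,0],[0.2,0,0,0],[0.2,0,0,0],[0.2,0,0,0],[0.2,0,0,0],[0.2,0,0,0]]]}}

```text
time_s: 23.8
eef_pos: [0.6094, -0.0226, 0.2221]
orientation: [-1.021, 2.963, -0.001]
force: [13.8, 3.8, -7.1]
finger_gap: 0.008
```

```bash
python3 - <<'E'
from h import *
go([.6575,.0151,.2219])
w=snap("wrist","w10");s=snap("side","s10")
u=np.array([np.cos(np.radians(38.1)),np.sin(np.radians(38.1)),0]);g=np.array([.539,-.0768,0])
print((manip.state()["eef_pos"]-g)@u*1000-60)
cv2.imwrite("pics/c10.png",np.hstack([cv2.resize(w["color"][100:400,140:500,::-1],(400,333)),cv2.resize(s["color"][130:255,230:380,::-1],(400,333),interpolation=2)]))
E
```

```text
t 23.8 pos [ 0.6094 -0.0226  0.2221] yaw -141.96 tilt [ 0.0068  0.0019 -1.    ] F [13.8  3.8 -7.1] gap 0.008 -> cm [-6.11  0.    0.06] spin 0
28.810329553742122
```

Hard stop: the tool centre is at lantern x ≈ 28.8, so the knob (14 mm radius, 10 mm half finger) is at about x = 5. I'll back off, lift and move clear for a final check.

{"method": "step_arm", "body": {"series": [[[-1,0,0,0],[-2.5,0,0,0],[-2.5,0,-4,0],[-2.5,0,-9,0],[-2.5,0,-14,0],[-2.5,5,-16,0],[-2.5,10,-16,0],[-2.5,15,-16,0]]]}}

```text
time_s: 24.9
eef_pos: [0.5324, 0.1099, 0.3821]
orientation: [1.02, -2.97, 0.0]
force: [0.1, -0.4, 0.5]
finger_gap: 0.007
```

{"method": "step_arm", "body": {"series": [[[0,5,0,0],[0,10,0,0],[0,15,0,0],[0,19,0,0],[0,22,0,0],[0,22,0,0],[0,22,0,0],[0,22,0,0]]]}}

```text
time_s: 25.9
eef_pos: [0.3993, 0.2811, 0.3819]
orientation: [1.017, -2.972, 0.001]
force: [0.4, 0.2, 0.5]
finger_gap: 0.005
```

```bash
python3 - <<'E'
from h import *
go([.6575,.0151,.2219])
t=snap("top","t11");s=snap("side","s11")
def cen(s,w,lo,hi):
    x0,x1,y0,y1=w; m=cv2.inRange(cv2.cvtColor(s["color"],cv2.COLOR_RGB2HSV)[y0:y1,x0:x1],lo,hi)
    n,l,st,c=cv2.connectedComponentsWithStats(m); i=1+np.argmax(st[1:,4]); print(st[i]); return c[i]+[x0,y0]
O=((3,150,90),(14,255,255)); B=((8,80,60),(25,255,255))
try:
    G=tri(t,cen(t,(340,376,208,242),*B),s,cen(s,(250,272,170,212),*B)); print("grip",G)
    K=tri(t,cen(t,(310,350,160,210),*O),s,cen(s,(272,345,170,210),*O)); print("knob",K, np.linalg.norm((K[0]-G[0])[:2]))
except Exception as e: print(e)
c=lambda s,x,y,w,h:cv2.resize(s["color"][y-h:y+h,x-w:x+w,::-1],(400,300),interpolation=2)
cv2.imwrite("pics/c11.png",np.vstack([np.hstack([c(load("t0"),340,200,112,84),c(t,340,200,112,84)]),np.hstack([c(s,300,215,100,75),c(s,260,192,40,30)])]))
E
```

```text
t 25.9 pos [0.3993 0.2811 0.3819] yaw -142.21 tilt [-1.e-04 -5.e-04 -1.e+00] F [0.4 0.2 0.5] gap 0.005 -> cm [ -4.11 -36.84  16.01] spin 0
[  6   7  24  20 168]
[  8  11   7  28 147]
grip (array([ 0.5386875 , -0.07702859,  0.24255391]), np.float64(0.00238959975542062))
[ 15  26  17  18 187]
[ 18  14  16  18 176]
knob (array([ 0.59029175, -0.03664298,  0.24373368]), np.float64(0.001621263524361494)) 0.06552858961136891
```

View pics/c11.png

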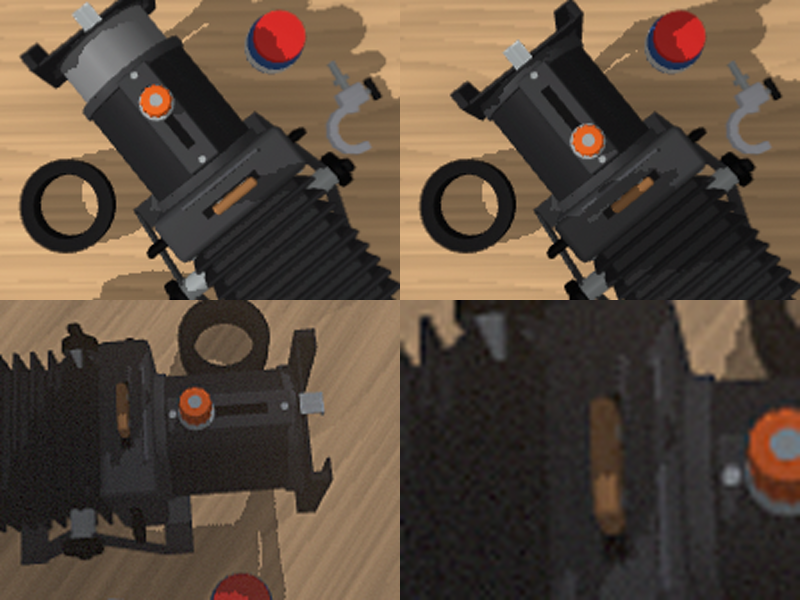

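Final view: the knob is at the rear end of its slot with the lens tube home, the grip is down in its slot, and the jar, tape and clamp are unchanged. Handing in.

```bash
python3 -c "
from plant import manip
print(manip.finish_job())"
```

```text
the job is handed in; nothing more can be done
None
```

I pushed the top shutter down to its stop with the closed fingers. Then I pushed the orange focus knob back along its slot to its end stop, lifted the arm clear and handed the job in at about 26 s of the 38 s.

**Shutter:** it hit a firm stop, with the force rising to about 14 N and no further travel. The grip had come down about 26 mm, and its measured centre is at z = 0.243 m against about 0.2415 m for fully in. The cameras are only good to a few mm in height here, so the firm stop is the stronger evidence.

**Focus knob and lens tube:** these also hit a firm stop at about 14 N. The knob now measures 65.5 mm from the shutter grip, against 65 mm for home. The paint jar, tape roll and hook clamp look unmoved in the before and after pictures.

**Checks that disagreed:**
- **Fingertip height:** the fingertips touched about 25 mm higher relative to the TCP than `manip.nose_length` (0.011 m) implies. I went by force and vision instead. The fingers later went below the nominal contact height above the guide without touching anything, which supported this.
- **Wrist-camera estimate:** a rough estimate made during the push put the grip a few mm higher than the other measurements. It is very sensitive to small errors along the lantern's axis, so I gave it little weight.

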